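Set the slide-test tilt table to 30 degrees

TASK

Set the grain slide-test table to 30 degrees: lift its deck (red bar on the free end) up and right back past upright until it stays open by itself, then stand the steel setting block on its end, 75 mm tall, on the base where the middle of the free roller will come. Bring the deck back down gently, without letting it drop, until the roller rests on top of the block, and leave the ledger, bowl, jar and stamp where they are.

Things in the scene. Friction and masses are not known exactly. Their poses are not given: they have to be found in the camera images.
- tilt_base: fixed dark steel base of the tilt table, 230 (x) x 130 (y) x 20 mm thick, on the desk; beyond its hinge end an aluminium catch tray (x -117 to -187, 120 wide, 30 mm high). Origin: centre of its underside; x points from the hinge end to the deck's free end, y along the hinge, z up. Hinge axis at x = -95, z = 32 mm, between two cheeks at y = +-59 mm that rise to z = 53 mm
- hinge (a point): middle of the hinge axis; axes as tilt_base
- seat (a point): point on the top face of the base (20 mm above the desk) straight below the roller's axis when the deck stands at 30 degrees: the place for the setting block; 130 mm from the hinge axis, axes as tilt_base
- deck (a joint): deck angle about the hinge, rad: 0 = level, roller down on the base (start); grows as the free end rises; stop at 1.87 (107 deg), leaning back past upright, where it stays by its own weight. Swings freely (0.15 N m friction) and falls shut if let go more than about 20 deg before upright. Aluminium, 0.9 kg, 100 mm wide, with 12 mm side rims
- bar (a point): centre of the red lift bar: round, 12 mm diameter, along tilt_base's y, 78 mm free between its two arms; 205 mm from the hinge axis along the deck and 17 mm above the hinge - roller line, so 49 mm above the desk when level; 39 mm free between bar and deck edge. The bar turns between gripping fingers as the deck swings. The point's axes turn with the deck
- roller (a point): middle of the axis of the fixed (non-turning) steel roller under the deck's free end, 24 mm diameter, 100 mm long, 150 mm from the hinge axis: a support of height h on the base under it gives sin(angle) = h / 150 mm. The deck plate reaches from 6 mm behind the hinge axis to 160 mm before it; its underside lies 12 mm and its top 22 mm above the line hinge axis - roller axis
- block: steel setting block with drilled holes, 75 (x) x 50 (y) x 25 (z) mm, about 0.6 kg, loose; at the start it lies flat on the desk on a 75 x 50 face, 25 mm high. Origin at its centre
- ledger: bystander: account book 150 x 105 x 21 mm lying on the desk, origin at the centre of its underside
- bowl: bystander: empty white bowl, 124 mm across, 42 mm high, origin under its centre
- jar: bystander: closed amber jar, 68 mm diameter, 95 mm high, origin under its centre
- stamp: bystander: rubber stamp with wooden knob, 56 x 30 mm foot, 71 mm high, origin under its centre
Things that resemble listed ones, but are neither listed nor needed, are in the scene too. What is shaped like the block but green or turquoise is not meant.

How it is judged:
On the way, in this order (a step that is already met when the one before it is completed fails the run):
1. the deck is swung back past upright (value of joint deck above 1.6 rad), for 0.2 s.
2. the block stands on its end on the base at the roller's place while the deck is still back (value of joint deck above 1.5 rad and angle between the x axis of block and the z axis of tilt_base, either way round below 0.07 rad and z of block in the frame of tilt_base below 0.0605 m and x of block in the frame of seat between -0.025 and 0.025 m and y of block in the frame of seat between -0.025 and 0.025 m), for 0.2 s.
At the end, for the whole second after the job is handed in: the deck rests still at 30 degrees within 1 degree, and the block stands on end on the base within 3 degrees of upright, its centre within 25 mm of the seat point along and across the table, at rest (value of joint deck between 0.506 and 0.541 rad and velocity of joint deck between -0.03 and 0.03 rad/s and linear speed of block below 0.01 m/s and angle between the x axis of block and the z axis of tilt_base, either way round below 0.05 rad and z of block in the frame of tilt_base between 0.0545 and 0.0605 m and x of block in the frame of seat between -0.025 and 0.025 m and y of block in the frame of seat between -0.025 and 0.025 m); the robot touches nothing.
It fails at once if the deck is dropped (falls faster than 3.5 rad/s) (velocity of joint deck below -3.5 rad/s).
It fails at once if a bystander is shifted by more than 20 mm (distance of any of ledger, bowl, jar, stamp from where it was at the start of the episode above 0.02 m).
It also fails if it takes over 72 s, if anything falls off the work surface, if the arm or the gripper's body presses on something with over 40 N, if the wrist force passes 120 N, or if a joint passes its speed limit or range.

ROBOT

A 7-joint arm with a two-finger parallel gripper is mounted at the origin on the work surface. World frame = base frame: x ahead of the robot, y to its left, z up, the work surface at z = 0. Lengths are in m, angles in rad, forces in N, time in s.
With the tool pointing down it reaches from about 0.4 to 0.85 m from the base axis. Payload 10.4 kg.
Tool frame: the origin (TCP) lies between the finger pads; the fingertips stand 22 mm ahead of it and the grasp point (between the pads) lies 3 mm ahead of it; z points along the fingers, y is the line along which they close (so a half turn about z gives the same grasp; the last joint's range is limited). The gripper opens to 85 mm and grips with 20 to 120 N. Pads are 22 mm wide; open, the fingers measure 114 mm over their backs; the gripper's body (76 mm by 85 mm) begins 54 mm behind the grasp point. The pads swing forward as they close: fully open they stand 13 mm farther back than shut.
Start: joints at [-1.299, 0.332, -0.065, 1.46, 0.022, 1.35, -0.088], TCP at [0.182, 0.598, 0.253] pointing down, gripper open.
Joint ranges: [-2.6, 2.6], [-0.5, 2.12], [-1.47, 1.34], [0.16, 2.42], [-1.27, 4.41], [0.06, 2.06], [-2.6, 2.6]. Speed limits (rad/s): [2.22, 2.22, 2.79, 2.79, 3.14, 3.14, 3.14].

INTERFACE

Orientations are given as a unit quaternion [x, y, z, w].
In Python, from workcell import manip, camera, ticket, boxes_of, outline_of gives the robot as it stands.
- The arm moves only by the tool carry_out, never from a script. Its argument "deltas" is a list of rows, each a list of 5 numbers: the shift along the tool's x, y, z as a fraction of full scale, then the turn about the tool's z as a fraction of full scale, then the opening, from -1 (shut) to 1 (fully open), so that 0 is half open. In form: [[tx, ty, tz, spin, gripper], ...]. A call has 1 to 20 rows; each row is the pose to reach, as a shift and turn from the pose commanded when the call began, along the tool's axes at that moment; what a row does not reach only later rows make up. Full scale, the value 1, is 150 mm for a shift and 30 degrees for a turn. A row lasts 1/8 s, in which the tool goes at most 62.5 mm and 10.7 degrees, less where a joint would pass 70% of its speed; a pose out of reach is approached as far as the arm can. A call with a number of a shift or a turn outside -1 to 1 is refused whole. A call with a gripper value outside its range is refused whole. The fingers move at their own pace and stop on an object; "force" is the grip in N (left out, the last holds). Time passes only in rows, so rows that repeat a pose let the fingers close. It gives the time, the measured TCP pose, the force, the opening and the grip force at its end, in the units of the state.
- manip.get_obs(): the state, without advancing time (a new reading comes with each control period).
- camera(name): name is "scene" or "top"; returns a dict with "img" (420x560x3 uint8, red, green, blue), "depth" (420x560 float32, m along the optical axis (not along the pixel's ray), 0 where there is no reading), "vertical_fov" (degrees; the focal length in pixels is half the picture's height over the tangent of half this angle, whatever the lens; pixels are square), "cx", "cy" (the principal point, pixels), "R" (3x3) and "t" (3): a world point X has camera coordinates R X + t. Camera axes: x right, y down, z forward; pixel columns grow to the right and rows downward; lengths in m; the calibration is good to about 2 mm. A picture is of the moment at which its call begins.
- ticket.hand_in(): hands the job in; it is judged then, once.
Trained networks look in a picture, given as the dict that the camera call returned (one of the last four; its "shot" number tells which), for a name from the list of things; names that differ only in an ending like _2 or _b are one class to them, and where a whole thing is asked for, a point or a joint stands for the part that bears it (a point fixed in the world has none). Each returns a list of dicts, best first, with "conf" (0 to 1); they miss things now and then, are a little off and sometimes report something else, mostly with a low value. They report only what shows in the picture. A call takes as long as a camera call. They do not tell look-alikes from the thing itself.
- boxes_of(query, picture): "position" ([x, y, z] in m, in world coordinates, good to about 4 mm: the middle of the surface that is visible of it).
- outline_of(query, picture): "region" (420x560 bool, what is visible of it).
The state is a dict: "clock": time; "joint_pos": joint angles; "joint_velocities": joint speeds; "tau": joint torques, N m; "position": TCP position; "ee_rot": TCP orientation; "ft_force": force on the tool from outside, world axes, zero at the start; "torque": the same for the moment, N m; "grip_width": opening from 0.0 (shut) to 1.0 (fully open); "grasp_force": force on a finger pad.
Only numpy, scipy, OpenCV 4.12 (cv2) and the standard library are available. Lean on these libraries where they do the work, as an engineer would, in place of code of your own. Each camera call takes 0.05 s, during which the arm holds its last target. There are 200 camera calls.

## Working session

There is one attempt and no reset: what is moved stays moved. The work goes in short steps, Python scripts to look and compute and a tool call to move; the robot and the scene stay as the last step left them, time stands still between calls to the robot, and variables do not carry over. Pictures are saved under pics/ and viewed, at most 10 in all, crops included, and the job is handed in when it is done.

Besides the shell and the picture viewer there is one more tool, called after "Emit:" by a JSON object that holds its "method" and its "body". carry_out: Moves the arm, as the interface text tells. Its arguments: {"type":"object","properties":{"deltas":{"type":"array","items":{"type":"array","items":{"type":"number"}}},"force":{"type":"number"}},"required":["deltas"]}

```bash
mkdir -p pics; ls; cat > h.py <<'E'
import numpy as np, cv2
from workcell import manip, camera, ticket, boxes_of, outline_of
def snap(n,f=None):
    p=camera(n)
    if f: cv2.imwrite('pics/'+f,cv2.cvtColor(p['img'],cv2.COLOR_RGB2BGR))
    return p
def cloud(p):
    f=210/np.tan(np.radians(p['vertical_fov'])/2)
    v,u=np.mgrid[:420,:560]; d=p['depth'].astype(float)
    c=np.stack([(u-p['cx'])/f*d,(v-p['cy'])/f*d,d],-1)
    X=(c-p['t'])@p['R']; X[d<=0]=np.nan
    return X
E
python3 - <<'E'
from h import *
np.set_printoptions(precision=3,suppress=True)
o=manip.get_obs(); print(o['position'],o['ee_rot'],o['clock'])
a=snap('scene','s0.png'); b=snap('top','t0.png')
for p in (a,b):
    for q in ['tilt_base','deck','bar','block','ledger','bowl','jar','stamp']:
        print(q,[(round(r['conf'],2),np.array(r['position'])) for r in boxes_of(q,p)[:3]])
E
```

```text
pics
[0.181 0.598 0.253] [ 0.147  0.989 -0.001 -0.   ] 0.0
tilt_base [(0.78, array([ 0.499, -0.133,  0.033]))]
deck [(0.8, array([ 0.488, -0.098,  0.057])), (0.3, array([ 0.499, -0.13 ,  0.031]))]
bar [(0.71, array([ 0.491, -0.104,  0.056]))]
block [(0.95, array([0.644, 0.395, 0.028])), (0.81, array([0.403, 0.189, 0.028])), (0.72, array([0.542, 0.214, 0.027]))]
ledger [(0.65, array([0.47 , 0.387, 0.016])), (0.63, array([ 0.784, -0.007,  0.079]))]
bowl [(0.56, array([0.76 , 0.238, 0.014]))]
jar [(0.59, array([ 0.788, -0.009,  0.08 ]))]
stamp [(0.77, array([ 0.771, -0.239,  0.016]))]
tilt_base [(0.74, array([ 0.485, -0.117,  0.049]))]
deck [(0.64, array([ 0.493, -0.094,  0.054]))]
bar [(0.78, array([ 0.488, -0.097,  0.059]))]
block [(0.79, array([0.536, 0.222, 0.027])), (0.78, array([0.4  , 0.197, 0.025])), (0.74, array([0.64 , 0.391, 0.026]))]
ledger [(0.71, array([0.46 , 0.392, 0.021]))]
bowl [(0.78, array([0.776, 0.233, 0.015])), (0.27, array([ 0.492, -0.095,  0.061]))]
jar [(0.87, array([0.757, 0.002, 0.096]))]
stamp [(0.75, array([ 0.752, -0.236,  0.015]))]
```

View pics/s0.png

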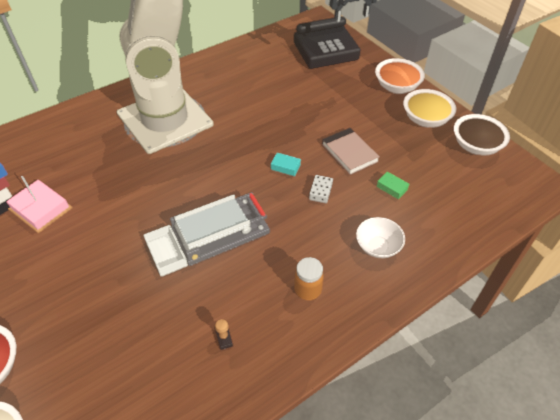

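View pics/t0.png

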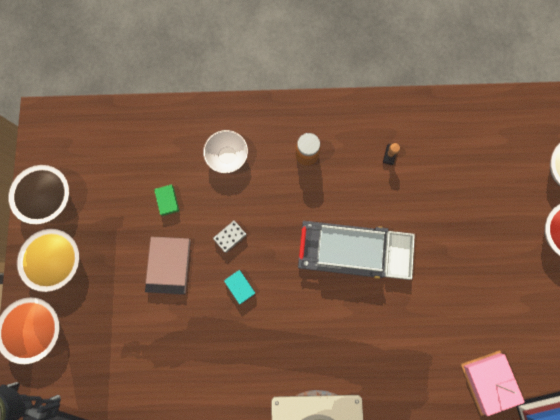

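The scene view shows the tilt table at about (215,230), with its free end (red bar) toward world +y and the hinge and tray toward -y. The speckled steel block is at (320,188), with green and turquoise decoys nearby. In the top view the bar is at (303,245), the block at (230,236), the jar at (308,150) and the bowl at (226,152).

```bash
cat > m.py <<'E'
from h import *
np.set_printoptions(precision=4,suppress=True)
p=snap('top'); X=cloud(p); im=p['img'].astype(int)
def rect(m):
    return cv2.minAreaRect((X[m][:,:2]*1000).astype(np.float32))
r=boxes_of('tilt_base',p)[0]
m=np.linalg.norm(X[...,:2]-[.49,-.12],axis=-1)<.22
# base+tray + deck above 12mm
g=m&(X[...,2]>.013)&(X[...,2]<.08)
n,l,st,_=cv2.connectedComponentsWithStats(g.astype(np.uint8)); k=1+np.argmax(st[1:,4]); g=l==k
print('table all',rect(g),st[k])
red=m&(im[...,0]>120)&(im[...,1]<60)&(im[...,2]<60)
print('red',rect(red),np.nanmean(X[red],0),red.sum())
b=(np.linalg.norm(X[...,:2]-[.54,.218],axis=-1)<.07)&(X[...,2]>.015)
print('block',rect(b),np.nanmean(X[b],0),b.sum(), np.nanmax(X[b][:,2]))
E
python3 m.py; python3 - <<'E'
from h import *
p=snap('top'); 
cv2.imwrite('pics/c1.png',cv2.resize(cv2.cvtColor(p['img'][200:300,200:430],cv2.COLOR_RGB2BGR),None,fx=3.4,fy=3.4,interpolation=cv2.INTER_CUBIC))
E
```

```text
table all ((489.9317932128906, -120.7943115234375), (304.4564514160156, 136.91412353515625), 82.03872680664062) [ 298  220  117   59 4409]
red ((508.7984313964844, 24.37494468688965), (11.425512313842773, 72.51463317871094), 82.04420471191406) [0.5039 0.0236 0.0532] 56
block ((536.4877319335938, 221.67999267578125), (50.786903381347656, 74.79601287841797), 39.36021423339844) [0.5358 0.2213 0.0246] 512 0.03268293406953388
```

View pics/c1.png

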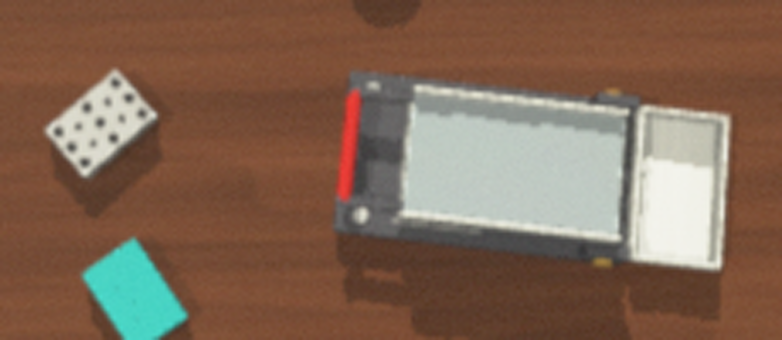

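The table and block poses fit well: base x is at 82.0 degrees, the bar at (0.510, 0.024) and the seat at (0.500, -0.050). The block is at (0.5365, 0.2217) with its long axis at 129.4 degrees. I'll move toward the bar next.

Emit:
{"method": "carry_out", "body": {"deltas": [[-0.4,-0.38,0,-0.15,1],[-0.8,-0.76,0,-0.3,1],[-0.8,-0.76,0,-0.3,1],[-0.8,-0.76,0,-0.3,1]]}}

```text
clock: 1.55
position: [0.2657, 0.4517, 0.2539]
ee_rot: [0.071, 0.997, 0.0, 0.001]
ft_force: [-0.3, 1.3, -0.6]
grip_width: 0.998
grasp_force: 0.0
```

```bash
cat > go.py <<'E'
from h import *
import sys
from scipy.spatial.transform import Rotation as R
d=np.array([.1385,.9904,0]); O=np.array([.4949,-.0851,0])
def rel(tx,ty,tz,ang=None):
    o=manip.get_obs(); M=R.from_quat(o['ee_rot']).as_matrix()
    s=M.T@(np.array([tx,ty,tz])-o['position'])/.15
    a=np.degrees(np.arctan2(M[1,1],M[0,1]))
    print('pos',np.round(o['position'],4),'toolz',np.round(M[:,2],3),'yang',round(a,2),'F',np.round(o['ft_force'],1),'grip',round(o['grip_width'],3),round(o['grasp_force'],1),'t',o['clock'])
    print('delta',np.round(s,3), 'spin', None if ang is None else round(-(((ang-a)+90)%180-90)/30,3))
if __name__=='__main__': rel(*map(float,sys.argv[1:]))
E
python3 go.py .5095 .0241 .253 82.04
```

```text
pos [0.2657 0.4517 0.2539] toolz [ 0.001  0.    -1.   ] yang 81.81 F [-0.3  1.3 -0.6] grip 0.998 0.0 t 1.55
delta [-2.015 -2.59   0.007] spin -0.008
```

Emit:
{"method": "carry_out", "body": {"deltas": [[-0.34,-0.43,0,0,1],[-0.67,-0.86,0,0,1],[-0.67,-0.86,0,0,1]]}}

```text
clock: 1.92
position: [0.3461, 0.311, 0.2536]
ee_rot: [0.069, 0.998, 0.0, 0.0]
ft_force: [0.9, 0.0, 0.3]
grip_width: 1.001
grasp_force: 0.0
```

Emit:
{"method": "carry_out", "body": {"deltas": [[-0.34,-0.43,0,0,1],[-0.67,-0.86,0,0,1],[-0.67,-0.86,0,0,1]]}}

```text
clock: 2.3
position: [0.4281, 0.1692, 0.2537]
ee_rot: [0.07, 0.998, 0.0, 0.0]
ft_force: [0.3, 0.3, -0.4]
grip_width: 0.997
grasp_force: 0.0
```

Emit:
{"method": "carry_out", "body": {"deltas": [[-0.34,-0.43,0,0,0.4],[-0.67,-0.86,0.5,0,0.4],[-0.67,-0.86,0.6,0,0.4],[-0.67,-0.86,0.6,0,0.4],[-0.67,-0.86,0.6,0,0.4]]}}

```text
clock: 2.92
position: [0.5089, 0.0303, 0.1632]
ee_rot: [0.069, 0.998, -0.0, -0.0]
ft_force: [-0.2, 0.5, 1.7]
grip_width: 0.702
grasp_force: 0.0
```

```bash
python3 go.py .5095 .0241 .05 82.04; python3 - <<'E'
from h import *
p=snap('scene'); s=p['img'][130:330,60:330]
cv2.imwrite('pics/c2.png',cv2.resize(cv2.cvtColor(s,cv2.COLOR_RGB2BGR),None,fx=2.9,fy=2.9))
E
```

```text
pos [0.5089 0.0303 0.1632] toolz [-0.001 -0.    -1.   ] yang 82.13 F [-0.2  0.5  1.7] grip 0.702 0.0 t 2.925
delta [-0.01  -0.04   0.754] spin 0.003
```

View pics/c2.png

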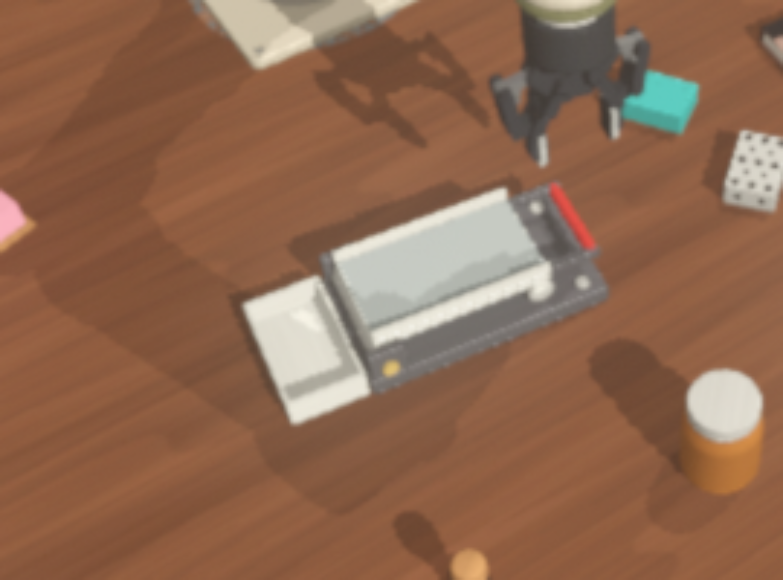

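The crop shows the gripper above and behind the red bar at (572,215), aligned with it. I'll narrow the opening, descend and grip.

Emit:
{"method": "carry_out", "body": {"deltas": [[0,-0.04,0,0,-0.1],[0,-0.04,0.2,0,-0.1],[0,-0.04,0.5,0,-0.1],[0,-0.04,0.73,0,-0.1],[0,-0.04,0.73,0,-0.1],[0,-0.04,0.73,0,-1],[0,-0.04,0.73,0,-1],[0,-0.04,0.73,0,-1],[0,-0.04,0.73,0,-1],[0,-0.04,0.73,0,-1]], "force": 40}}

```text
clock: 4.22
position: [0.5092, 0.0235, 0.0558]
ee_rot: [0.069, 0.998, 0.001, 0.001]
ft_force: [-1.6, -1.5, 6.4]
grip_width: 0.123
grasp_force: 39.0
```

```bash
python3 go.py .5095 .0241 .052 82.04; python3 - <<'E'
import numpy as np
# arc in tool units relative to level: ty = base x, tz = -up
p=lambda t:np.array([205*np.cos(t)-17*np.sin(t),205*np.sin(t)+17*np.cos(t)])
for a in range(0,115,5):
    v=(p(np.radians(a))-p(0))/150; print(a,np.round([v[0],-v[1]],3))
E
```

```text
pos [0.5092 0.0235 0.0558] toolz [ 0.003  0.001 -1.   ] yang 82.1 F [-1.6 -1.5  6.4] grip 0.123 39.0 t 4.225
delta [-0.001  0.004  0.026] spin 0.002
0 [ 0. -0.]
5 [-0.015 -0.119]
10 [-0.04  -0.236]
15 [-0.076 -0.35 ]
20 [-0.121 -0.461]
25 [-0.176 -0.567]
30 [-0.24  -0.668]
35 [-0.312 -0.763]
40 [-0.393 -0.852]
45 [-0.48  -0.933]
50 [-0.575 -1.006]
55 [-0.676 -1.071]
60 [-0.781 -1.127]
65 [-0.892 -1.173]
70 [-1.006 -1.21 ]
75 [-1.122 -1.236]
80 [-1.241 -1.252]
85 [-1.36  -1.258]
90 [-1.48  -1.253]
95 [-1.599 -1.238]
100 [-1.716 -1.213]
105 [-1.83  -1.177]
110 [-1.941 -1.132]
```

Emit:
{"method": "carry_out", "body": {"deltas": [[-0.015,0,0,0,-1],[0,-0.015,-0.12,0,-1],[0,-0.04,-0.235,0,-1],[0,-0.075,-0.35,0,-1],[0,-0.12,-0.46,0,-1],[0,-0.175,-0.565,0,-1],[0,-0.24,-0.67,0,-1],[0,-0.31,-0.765,0,-1],[0,-0.39,-0.85,0,-1],[0,-0.39,-0.85,0,-1]]}}

```text
clock: 5.48
position: [0.5013, -0.0325, 0.1847]
ee_rot: [0.068, 0.998, 0.003, 0.002]
ft_force: [1.4, 10.4, 4.4]
grip_width: 0.119
grasp_force: 39.5
```

```bash
cat > arc.py <<'E'
from go import *
# TCP-> deck angle estimate & arc targets; grasp point 3mm ahead
import sys
H=O-.095*d+np.array([0,0,.032])
ph=np.arctan2(17,205); L=np.hypot(.205,.017)
o=manip.get_obs(); M=R.from_quat(o['ee_rot']).as_matrix()
off=float(sys.argv[1])
q=o['position']-[0,0,off]-H; s=q@d; z=q[2]
print('r err mm',(np.hypot(s,z)-L)*1e3,'angle',np.degrees(np.arctan2(z,s)-ph))
for a in map(float,sys.argv[2:]):
    t=np.radians(a)+ph
    T=H+d*L*np.cos(t)+[0,0,L*np.sin(t)+off]
    e=M.T@(T-o['position'])/.15; print(a,np.round(e,3))
rel(*(o['position']),82.04)
E
python3 arc.py .0068 40 45 50 55 60 65 70 75 80
```

```text
r err mm 2.105714591643798 angle 39.84588059863583
40.0 [-0.006 -0.013  0.007]
45.0 [-0.006 -0.1   -0.075]
50.0 [-0.007 -0.194 -0.148]
55.0 [-0.007 -0.294 -0.214]
60.0 [-0.007 -0.4   -0.27 ]
65.0 [-0.007 -0.51  -0.317]
70.0 [-0.007 -0.624 -0.354]
75.0 [-0.006 -0.74  -0.381]
80.0 [-0.006 -0.859 -0.398]
pos [ 0.5013 -0.0325  0.1847] toolz [ 0.005  0.005 -1.   ] yang 82.16 F [ 1.4 10.4  4.4] grip 0.119 39.5 t 5.475
delta [0. 0. 0.] spin 0.004
```

Emit:
{"method": "carry_out", "body": {"deltas": [[0,-0.087,-0.08,0,-1],[0,-0.18,-0.155,0,-1],[0,-0.285,-0.22,0,-1],[0,-0.39,-0.275,0,-1],[0,-0.5,-0.32,0,-1],[0,-0.615,-0.358,0,-1],[0,-0.73,-0.384,0,-1],[0,-0.85,-0.4,0,-1],[0,-0.967,-0.406,0,-1],[0,-0.967,-0.406,0,-1]]}}

```text
clock: 6.72
position: [0.4808, -0.1804, 0.2459]
ee_rot: [0.07, 0.998, 0.0, 0.003]
ft_force: [-2.4, -0.2, 17.1]
grip_width: 0.118
grasp_force: 44.3
```

```bash
python3 arc.py .0068 85 90 95 100 105 107
```

```text
r err mm 1.4482817229322653 angle 85.62652831991008
85.0 [-0.005  0.015  0.01 ]
90.0 [-0.005 -0.104  0.014]
95.0 [-0.005 -0.223  0.029]
100.0 [-0.006 -0.34   0.055]
105.0 [-0.005 -0.454  0.09 ]
107.0 [-0.005 -0.499  0.107]
pos [ 0.4808 -0.1804  0.2459] toolz [ 0.006 -0.    -1.   ] yang 81.95 F [-2.4 -0.2 17.1] grip 0.118 44.3 t 6.725
delta [0. 0. 0.] spin -0.003
```

Emit:
{"method": "carry_out", "body": {"deltas": [[0,-0.12,0,0,-1],[0,-0.235,0.015,0,-1],[0,-0.355,0.04,0,-1],[0,-0.46,0.07,0,-1],[0,-0.49,0.085,0,-1],[0,-0.49,0.085,0,-1],[0,-0.49,0.085,0,-1]]}}

```text
clock: 7.6
position: [0.4706, -0.2523, 0.2317]
ee_rot: [0.069, 0.998, -0.001, 0.002]
ft_force: [3.1, -4.0, 5.9]
grip_width: 0.117
grasp_force: 44.0
```

```bash
python3 arc.py .0068 107
```

```text
r err mm 0.9140133271114959 angle 106.22337712758294
107.0 [-0.006 -0.015  0.012]
pos [ 0.4706 -0.2523  0.2317] toolz [ 0.004 -0.002 -1.   ] yang 82.05 F [ 3.1 -4.   5.9] grip 0.117 44.0 t 7.6
delta [0. 0. 0.] spin 0.0
```

Emit:
{"method": "carry_out", "body": {"deltas": [[0,0,0,0,-0.1],[0,0,0,0,-0.1],[0,0,0,0,-0.1],[0,0,0,0,-0.1],[0,0,-0.15,0,-0.1],[0,0,-0.35,0,-0.1],[0,0,-0.5,0,-0.1],[0,0,-0.5,0,-0.1]]}}

```text
clock: 8.6
position: [0.4705, -0.2513, 0.3057]
ee_rot: [0.069, 0.998, -0.0, 0.001]
ft_force: [-0.4, 0.5, -0.4]
grip_width: 0.451
grasp_force: 0.0
```

```bash
python3 go.py .5206 .241 .15 39.36; python3 - <<'E'
from h import *
p=snap('scene'); print([(r['conf'],r['position']) for r in boxes_of('bar',p)+boxes_of('deck',p)])
E
```

```text
pos [ 0.4705 -0.2513  0.3057] toolz [ 0.002 -0.    -1.   ] yang 82.1 F [-0.4  0.5 -0.4] grip 0.451 0.0 t 8.6
delta [0.122 3.297 1.038] spin 1.425
[(0.88, [0.4995, -0.2296, 0.1658]), (0.74, [0.4927, -0.2229, 0.1701])]
```

Emit:
{"method": "carry_out", "body": {"deltas": [[0,0.35,0,0,1],[0.02,0.7,0,0,1],[0.04,1,0,0,1]]}}

```text
clock: 9.12
position: [0.4842, -0.0995, 0.3034]
ee_rot: [0.068, 0.998, 0.0, -0.001]
ft_force: [0.4, -1.2, 0.5]
grip_width: 1.0
grasp_force: 0.0
```

Emit:
{"method": "carry_out", "body": {"deltas": [[0,0.35,0,0,1],[0.02,0.7,0,0,1],[0.04,1,0,0,1]]}}

```text
clock: 9.5
position: [0.4987, 0.0499, 0.3034]
ee_rot: [0.068, 0.998, -0.0, -0.001]
ft_force: [-0.2, 0.3, -0.0]
grip_width: 0.999
grasp_force: 0.0
```

Emit:
{"method": "carry_out", "body": {"deltas": [[0,0.35,0,0.3,1],[0.02,0.7,0.3,0.6,1],[0.04,1,0.5,0.9,1],[0.04,1,0.5,1,1],[0.04,1,0.5,1,1]]}}

```text
clock: 10.12
position: [0.5134, 0.1971, 0.2281]
ee_rot: [0.324, 0.946, -0.001, -0.001]
ft_force: [0.3, -0.6, 0.1]
grip_width: 0.999
grasp_force: 0.0
```

```bash
python3 go.py .5206 .241 .1 39.36
```

```text
pos [0.5134 0.1971 0.2281] toolz [-0.002 -0.001 -1.   ] yang 52.17 F [ 0.3 -0.6  0.1] grip 0.999 0.0 t 10.125
delta [0.141 0.262 0.854] spin 0.427
```

Emit:
{"method": "carry_out", "body": {"deltas": [[0.14,0.26,0.3,0.3,1],[0.14,0.26,0.6,0.427,1],[0.14,0.26,0.85,0.427,1],[0.14,0.26,0.85,0.427,1]]}}

```text
clock: 10.62
position: [0.5199, 0.2392, 0.0998]
ee_rot: [0.428, 0.904, -0.002, -0.001]
ft_force: [0.1, -0.7, -0.0]
grip_width: 0.998
grasp_force: 0.0
```

```bash
python3 m.py | grep block; python3 go.py .5206 .241 .022 39.36;  python3 - <<'E'
from h import *
p=snap('scene'); s=p['img'][130:260,220:420]
cv2.imwrite('pics/c3.png',cv2.resize(cv2.cvtColor(s,cv2.COLOR_RGB2BGR),None,fx=3.9,fy=3.9))
E
```

```text
block ((519.4796752929688, 226.89991760253906), (109.32209014892578, 106.04903411865234), 24.128355026245117) [0.52   0.2251 0.4345] 2750 0.5128273410590155
pos [0.5221 0.2405 0.1033] toolz [ 0.001  0.001 -1.   ] yang 39.28 F [-0.   0.4  0.7] grip 0.997 0.0 t 10.725
delta [ 0.009 -0.006  0.542] spin -0.003
```

View pics/c3.png

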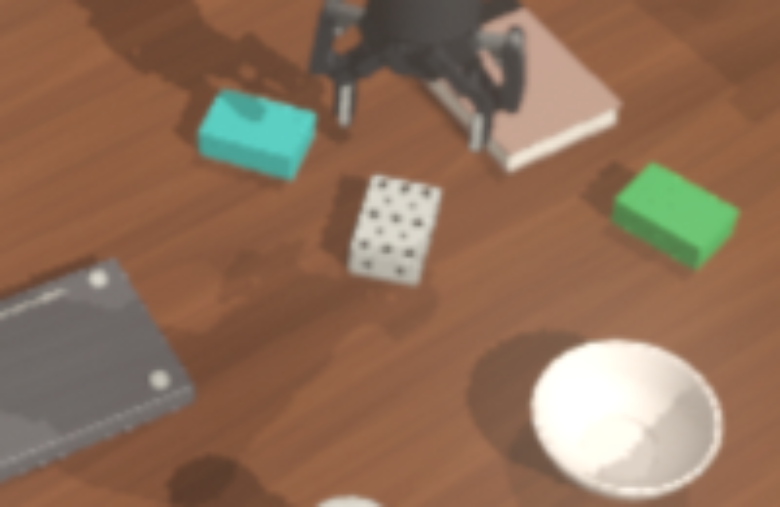

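The crop shows the open fingers straddling the near end of the speckled block at (395,230), clear of the ledger and the turquoise piece. I'll descend and grip.

Emit:
{"method": "carry_out", "body": {"deltas": [[0,0,0.25,0,1],[0,0,0.45,0,1],[0,0,0.54,0,1],[0,0,0.54,0,1],[0,0,0.54,0,-1],[0,0,0.54,0,-1],[0,0,0.54,0,-1],[0,0,0.54,0,-1],[0,0,0.54,0,-1]], "force": 30}}

```text
clock: 11.9
position: [0.5215, 0.241, 0.0222]
ee_rot: [0.428, 0.904, 0.0, -0.0]
ft_force: [-2.8, -0.8, 9.0]
grip_width: 0.583
grasp_force: 30.1
```

```bash
python3 go.py .5206 .241 .022 39.36; python3 - <<'E'
import numpy as np
r=np.hypot(62.5,14);p=np.arctan2(14,62.5)
for a in range(0,91,10):
    t=np.radians(a); print(a,np.round([-(r*np.cos(p)-r*np.cos(p+t))/150,-(r*np.sin(p+t)-r*np.sin(p))/150],3))
E
```

```text
pos [0.5215 0.241  0.0222] toolz [ 0.     0.001 -1.   ] yang 39.28 F [-2.8 -0.8  9. ] grip 0.583 30.1 t 11.9
delta [ 0.004 -0.005  0.001] spin -0.003
0 [-0. -0.]
10 [-0.023 -0.071]
20 [-0.057 -0.137]
30 [-0.102 -0.196]
40 [-0.157 -0.246]
50 [-0.22  -0.286]
60 [-0.289 -0.314]
70 [-0.362 -0.33 ]
80 [-0.436 -0.333]
90 [-0.51  -0.323]
```

Emit:
{"method": "carry_out", "body": {"deltas": [[-0.01,0,-0.035,0,-1],[-0.023,0,-0.07,0,-1],[-0.04,0,-0.105,0,-1],[-0.057,0,-0.137,0,-1],[-0.08,0,-0.168,0,-1],[-0.102,0,-0.196,0,-1],[-0.13,0,-0.222,0,-1],[-0.157,0,-0.246,0,-1],[-0.157,0,-0.246,0,-1]]}}

```text
clock: 13.02
position: [0.5366, 0.2223, 0.0582]
ee_rot: [0.428, 0.904, 0.0, 0.0]
ft_force: [0.2, 0.2, -5.4]
grip_width: 0.582
grasp_force: 32.2
```

```bash
python3 go.py .5206 .241 .022 39.36; python3 - <<'E'
from h import *
p=snap('scene'); s=p['img'][130:260,220:420]
cv2.imwrite('pics/c4.png',cv2.resize(cv2.cvtColor(s,cv2.COLOR_RGB2BGR),None,fx=3.9,fy=3.9))
E
```

```text
pos [0.5366 0.2223 0.0582] toolz [ 0.001  0.    -1.   ] yang 39.26 F [ 0.2  0.2 -5.4] grip 0.582 32.2 t 13.025
delta [ 0.164 -0.004  0.241] spin -0.003
```

View pics/c4.png

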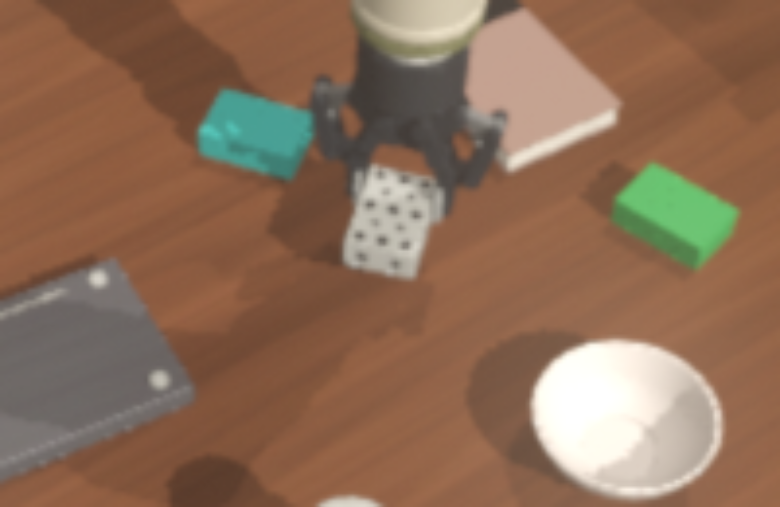

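The crop shows the block at (390,220), still roughly flat in the pads and carried whole (force about 5.4 N). I'll measure its tilt and lower the grip so it can swing.

Emit:
{"method": "carry_out", "body": {"deltas": [[0,0,0,0,-1],[0,0,0,0,-1],[0,0,0,0,-1]], "force": 20}}

```text
clock: 13.45
position: [0.5361, 0.2228, 0.0578]
ee_rot: [0.428, 0.904, -0.0, -0.0]
ft_force: [-0.4, 0.3, -5.1]
grip_width: 0.583
grasp_force: 32.2
```

```bash
cat > tilt.py <<'E'
from go import *
o=manip.get_obs(); M=R.from_quat(o['ee_rot']).as_matrix(); c=o['position']
p=snap('scene'); X=cloud(p); im=p['img'].astype(int)
L=(X-c)@M   # tool coords
a=boxes_of('block',p)
m=(np.abs(L[...,1])<.022)&(np.abs(L[...,0])<.10)&(L[...,2]>-.03)&(X[...,2]>.006)&(im.min(-1)>60)
m&=(im.max(-1)-im.min(-1)<50)
P=L[m]; print(len(P))
# side profile histogram: tool x (mm), -tool z
q=np.round(P[:,[0,2]]*1000).astype(int)
for x in range(-90,60,6):
    s=P[(P[:,0]*1e3>=x)&(P[:,0]*1e3<x+6)]
    if len(s)>3: print(x+3, len(s), 'height mm', np.round(np.percentile(c[2]*1e3-s[:,2]*1e3,[5,50,95])))
rel(*c)
E
python3 tilt.py
```

```text
424
-69 5 height mm [44. 52. 58.]
-63 93 height mm [38. 51. 63.]
-57 36 height mm [35. 59. 63.]
-51 31 height mm [50. 61. 64.]
-45 28 height mm [58. 60. 63.]
-39 27 height mm [38. 60. 64.]
-33 29 height mm [54. 60. 63.]
-27 24 height mm [58. 60. 63.]
-21 31 height mm [57. 61. 65.]
-15 23 height mm [57. 61. 65.]
-9 25 height mm [59. 60. 64.]
-3 24 height mm [57. 60. 65.]
3 27 height mm [57. 60. 64.]
9 18 height mm [58. 60. 63.]
pos [0.5361 0.2227 0.0578] toolz [-0.  0. -1.] yang 39.3 F [ 0.3 -0.3 -6.2] grip 0.581 32.2 t 13.55
delta [ 0. -0.  0.] spin None
```

The block is perfectly flat, so pad torsion is holding it. I'll set it down and regrip only the corner region at the very end, lightly, so gravity can swing it.

Emit:
{"method": "carry_out", "body": {"deltas": [[0,0,0.15,0,-1],[0,0,0.232,0,-1],[0,0,0.235,0,-1],[0,0,0.235,0,0.6],[0,0,0.235,0,0.6],[0.05,0,0.13,0,0.6],[0.075,0,0.13,0,0.6],[0.075,0,0.13,0,0.6],[0.075,0,0.13,0,-1],[0.075,0,0.13,0,-1],[0.075,0,0.13,0,-1],[0.075,0,0.13,0,-1],[0.075,0,-0.05,0,-1],[0.075,0,-0.35,0,-1],[0.075,0,-0.35,0,-1],[0.075,0,-0.35,0,-1]], "force": 20}}

```text
clock: 15.55
position: [0.5282, 0.2307, 0.1087]
ee_rot: [0.428, 0.904, -0.001, -0.0]
ft_force: [-0.5, -0.9, -5.9]
grip_width: 0.565
grasp_force: 21.7
```

```bash
python3 tilt.py
```

```text
443
-27 51 height mm [25. 32. 46.]
-21 77 height mm [29. 42. 57.]
-15 86 height mm [40. 56. 70.]
-9 92 height mm [58. 73. 91.]
-3 74 height mm [67. 85. 96.]
3 23 height mm [59. 91. 94.]
9 15 height mm [81. 90. 92.]
15 14 height mm [86. 87. 90.]
21 8 height mm [83. 85. 86.]
pos [0.5279 0.2308 0.1083] toolz [-0.003 -0.002 -1.   ] yang 39.3 F [-0.9  0.1 -6.6] grip 0.564 22.1 t 15.65
delta [-0.002  0.002 -0.003] spin None
```

The block swung down to about 70 degrees. I'll touch its lowest corner on the desk and drag toward tool -x to square it up.

Emit:
{"method": "carry_out", "body": {"deltas": [[0,0,0.05,0,-1],[0,0,0.09,0,-1],[0,0,0.105,0,-1],[-0.03,0,0.107,0,-1],[-0.06,0,0.11,0,-1],[-0.09,0,0.113,0,-1],[-0.12,0,0.118,0,-1],[-0.15,0,0.122,0,-1],[-0.16,0,0.125,0,-1],[-0.16,0,0.125,0,-1]]}}

```text
clock: 16.9
position: [0.5447, 0.2126, 0.092]
ee_rot: [0.428, 0.904, 0.0, 0.0]
ft_force: [-0.6, -1.8, 4.1]
grip_width: 0.565
grasp_force: 23.3
```

```bash
python3 tilt.py
```

```text
368
-9 20 height mm [12. 29. 68.]
-3 219 height mm [11. 41. 75.]
3 58 height mm [29. 66. 78.]
9 28 height mm [41. 76. 78.]
15 21 height mm [32. 76. 79.]
21 18 height mm [63. 74. 76.]
pos [0.5445 0.2128 0.092 ] toolz [ 0.001  0.    -1.   ] yang 39.29 F [-2.  -2.7  5.6] grip 0.564 23.4 t 17.0
delta [-0.001 -0.     0.   ] spin None
```

Emit:
{"method": "carry_out", "body": {"deltas": [[0,0,0,0,0.7],[0,0,0,0,0.7],[0,0,0,0,0.7],[0.03,0,0.05,0,0.7],[0.063,0,0.15,0,0.7],[0.063,0,0.18,0,0.7],[0.063,0,0.18,0,0.7]]}}

```text
clock: 17.88
position: [0.5379, 0.2199, 0.0639]
ee_rot: [0.428, 0.904, -0.001, -0.0]
ft_force: [0.9, -0.1, -0.1]
grip_width: 0.849
grasp_force: 0.0
```

```bash
python3 tilt.py; python3 - <<'E'
from h import *
p=snap('scene'); s=p['img'][130:260,220:420]
cv2.imwrite('pics/c5.png',cv2.resize(cv2.cvtColor(s,cv2.COLOR_RGB2BGR),None,fx=3.9,fy=3.9))
E
```

```text
379
-21 5 height mm [10. 31. 69.]
-15 214 height mm [ 9. 43. 73.]
-9 74 height mm [13. 55. 78.]
-3 33 height mm [40. 74. 78.]
3 28 height mm [41. 75. 80.]
9 21 height mm [31. 74. 76.]
15 4 height mm [72. 73. 73.]
pos [0.5385 0.22   0.0647] toolz [ 0.  0. -1.] yang 39.28 F [0.9 0.3 0.4] grip 0.852 0.0 t 17.975
delta [ 0.002 -0.003  0.005] spin None
```

View pics/c5.png

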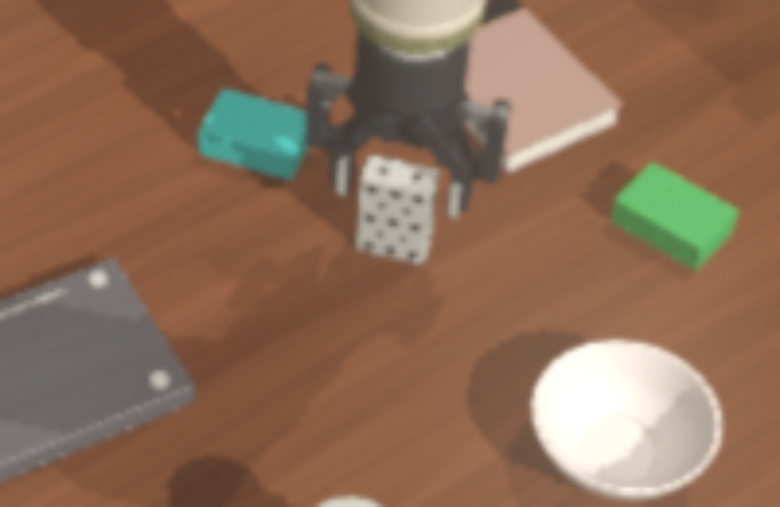

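The block now stands on end between the open fingers at (397,210). I'll grip, lift and carry it to the seat.

Emit:
{"method": "carry_out", "body": {"deltas": [[0,0,0,0,-1],[0,0,0,0,-1],[0,0,0,0,-1],[0,0,0,0,-1],[0,0,-0.2,0,-1],[0,0,-0.4,-0.3,-1],[0,0,-0.5,-0.65,-1],[0,0,-0.5,-1,-1],[0,0,-0.5,-1,-1]], "force": 50}}

```text
clock: 19.15
position: [0.5377, 0.2199, 0.1388]
ee_rot: [0.18, 0.984, -0.0, -0.001]
ft_force: [0.2, -0.1, -6.0]
grip_width: 0.575
grasp_force: 55.4
```

```bash
python3 go.py .4997 -.0504 .14 82.04
```

```text
pos [0.5377 0.2199 0.1388] toolz [-0.001 -0.    -1.   ] yang 69.23 F [ 0.2 -0.1 -6. ] grip 0.575 55.4 t 19.15
delta [-0.402 -1.775 -0.007] spin -0.427
```

Emit:
{"method": "carry_out", "body": {"deltas": [[-0.07,-0.3,0,-0.2,-1],[-0.14,-0.6,0,-0.427,-1],[-0.2,-0.88,0,-0.427,-1],[-0.2,-0.88,0,-0.427,-1]]}}

```text
clock: 19.65
position: [0.5189, 0.0817, 0.1389]
ee_rot: [0.074, 0.997, -0.001, -0.001]
ft_force: [0.5, 0.5, -5.6]
grip_width: 0.575
grasp_force: 55.5
```

```bash
python3 go.py .4997 -.0504 .14 82.04
```

```text
pos [0.5189 0.0817 0.1389] toolz [-0.002 -0.002 -1.   ] yang 81.48 F [ 0.5  0.5 -5.6] grip 0.575 55.5 t 19.65
delta [-0.004 -0.89  -0.006] spin -0.019
```

Emit:
{"method": "carry_out", "body": {"deltas": [[0,-0.35,0,-0.02,-1],[0,-0.7,0,-0.02,-1],[0,-0.89,0.05,-0.02,-1],[0,-0.89,0.2,-0.02,-1],[0,-0.89,0.3,-0.02,-1],[0,-0.89,0.34,-0.02,-1],[0,-0.89,0.355,-0.02,-1],[0,-0.89,0.36,-0.02,-1],[0,-0.89,0.36,-0.02,-1]]}}

```text
clock: 20.78
position: [0.5017, -0.0461, 0.086]
ee_rot: [0.064, 0.998, 0.0, 0.0]
ft_force: [0.6, 0.3, -5.9]
grip_width: 0.581
grasp_force: 55.6
```

```bash
python3 go.py .4997 -.0504 .085 82.04; python3 tilt.py; python3 - <<'E'
from h import *
p=snap('scene'); s=p['img'][130:330,60:330]
cv2.imwrite('pics/c6.png',cv2.resize(cv2.cvtColor(s,cv2.COLOR_RGB2BGR),None,fx=2.9,fy=2.9))
E
```

```text
pos [ 0.5017 -0.0461  0.086 ] toolz [ 0.001  0.    -1.   ] yang 82.71 F [ 0.6  0.3 -5.9] grip 0.581 55.6 t 20.775
delta [ 0.009 -0.03   0.007] spin 0.022
720
-63 44 height mm [ 7. 15. 21.]
-57 41 height mm [11. 19. 24.]
-51 33 height mm [18. 21. 24.]
-45 29 height mm [16. 20. 24.]
-39 28 height mm [17. 21. 24.]
-33 31 height mm [16. 21. 24.]
-27 30 height mm [16. 20. 23.]
-21 30 height mm [17. 20. 24.]
-15 151 height mm [19. 58. 96.]
-9 200 height mm [21. 60. 97.]
-3 42 height mm [ 92.  97. 101.]
3 28 height mm [ 93.  97. 100.]
9 26 height mm [ 94.  96. 100.]
15 7 height mm [91. 94. 95.]
pos [ 0.5016 -0.0461  0.0859] toolz [ 0.001  0.    -1.   ] yang 82.71 F [ 0.3 -0.6 -5.8] grip 0.578 55.6 t 20.875
delta [-0.001  0.    -0.   ] spin None
```

View pics/c6.png

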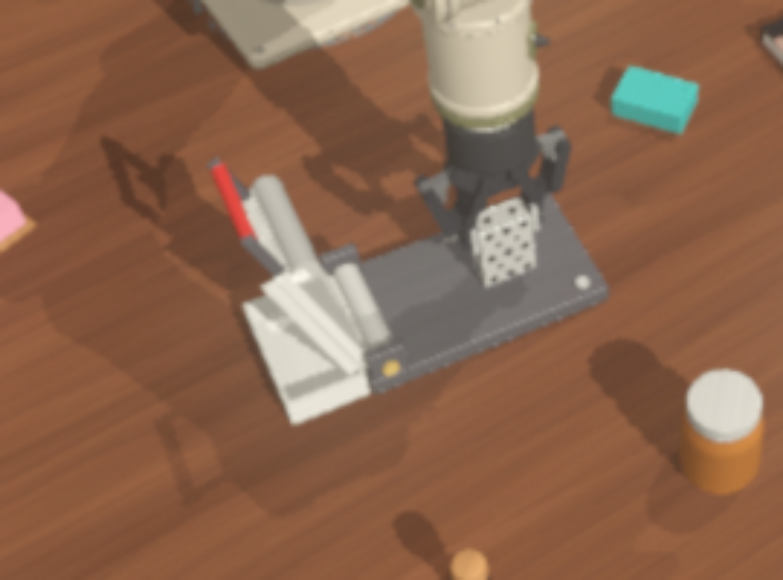

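The crop shows the deck leaning back on the left, with the block held upright on end over the base at (505,240), about 1-2 mm up. I'll correct by 4 mm, set it down and release.

Emit:
{"method": "carry_out", "body": {"deltas": [[0,-0.03,0,0,-1],[0,-0.03,0.008,0,-1],[0,-0.03,0.015,0,-1],[0,-0.03,0.018,0,-1],[0,-0.03,0.018,0,-1]]}}

```text
clock: 21.55
position: [0.5012, -0.0517, 0.0849]
ee_rot: [0.064, 0.998, 0.0, 0.0]
ft_force: [-10.1, -3.2, 22.2]
grip_width: 0.572
grasp_force: 59.2
```

Emit:
{"method": "carry_out", "body": {"deltas": [[0,0,-0.005,0,-1],[0,0,-0.005,0,0.6],[0,0,-0.005,0,0.7],[0,0,-0.005,0,0.7],[0,0,-0.005,0,0.7],[0,0,-0.2,0,0.7],[0,0,-0.5,0,0.7],[0,0,-0.8,0,0.7],[0,0,-1,0,0.7],[0,0,-1,0,0.2],[0,0,-1,0,-0.1]]}}

```text
clock: 22.92
position: [0.5004, -0.0506, 0.2321]
ee_rot: [0.064, 0.998, 0.0, -0.0]
ft_force: [-0.2, 1.1, -0.5]
grip_width: 0.457
grasp_force: 0.0
```

```bash
python3 - <<'E'
from go import *
p=snap('scene'); X=cloud(p); S=O+.035*np.array([d[0],d[1],0])-[0,0,0]
S=O-.095*d+.130*d
by=np.array([-d[1],d[0],0]); L=np.stack([(X-S)@d,(X-S)@by,X[...,2]],-1)*1e3
m=(abs(L[...,0])<60)&(abs(L[...,1])<50)&(L[...,2]>88)&(L[...,2]<105)
q=L[m]; print(m.sum(),cv2.minAreaRect(q[:,:2].astype(np.float32)),np.median(q,0), np.linalg.lstsq(np.c_[q[:,:2],np.ones(len(q))],q[:,2],rcond=None)[0])
print([(r['conf'],r['position']) for r in boxes_of('bar',p)])
E
python3 arc.py .0068 107
```

```text
181 ((-4.37095832824707, -1.2375621795654297), (50.95371627807617, 29.209924697875977), 2.896183490753174) [-4.37373318 -4.04307779 94.51895127] [-1.33981682e-02  8.46960918e-02  9.45761989e+01]
[(0.95, [0.4995, -0.2314, 0.1666])]
r err mm 26.888107870745024 angle 51.30787386805815
107.0 [ 0.02  -1.374  0.013]
pos [ 0.5002 -0.0506  0.2317] toolz [-0.002 -0.    -1.   ] yang 82.71 F [-1.  -0.3 -0.4] grip 0.449 0.0 t 23.025
delta [0. 0. 0.] spin 0.022
```

The block stands at the seat within 5 mm, top at about 95 mm. I'll return to the bar.

Emit:
{"method": "carry_out", "body": {"deltas": [[0,0,-0.3,0.02,-0.1],[0,-0.2,-0.49,0.02,-0.1],[0.01,-0.6,-0.49,0.02,-0.1],[0.01,-0.9,-0.49,0.02,-0.1],[0.01,-0.9,-0.49,0.02,-0.1]]}}

```text
clock: 23.65
position: [0.4807, -0.1881, 0.3057]
ee_rot: [0.072, 0.997, -0.0, -0.001]
ft_force: [0.0, 0.4, 0.0]
grip_width: 0.451
grasp_force: 0.0
```

```bash
python3 go.py .4706 -.2523 .2317 82.04
```

```text
pos [ 0.4807 -0.1881  0.3057] toolz [-0.001 -0.001 -1.   ] yang 81.74 F [0.  0.4 0. ] grip 0.451 0.0 t 23.65
delta [ 0.005 -0.432  0.494] spin -0.01
```

Emit:
{"method": "carry_out", "body": {"deltas": [[0,-0.2,0,0,-0.1],[0,-0.435,0,0,-0.1],[0,-0.435,0,0,-0.1],[0,-0.435,0.25,0,-0.1],[0,-0.435,0.45,0,-0.1],[0,-0.435,0.495,0,-0.1],[0,-0.435,0.495,0,-0.1],[0,-0.435,0.495,0,-1],[0,-0.435,0.495,0,-1],[0,-0.435,0.495,0,-1],[0,-0.435,0.495,0,-1],[0,-0.435,0.495,0,-1]], "force": 40}}

```text
clock: 25.15
position: [0.4738, -0.2501, 0.2337]
ee_rot: [0.069, 0.998, -0.001, 0.001]
ft_force: [-1.3, -3.4, 6.4]
grip_width: 0.12
grasp_force: 39.1
```

```bash
python3 arc.py .0068 107 105 100 95 90 85 80 75 70
```

```text
r err mm 1.8203098711763732 angle 105.3673842968699
107.0 [ 0.013 -0.032  0.025]
105.0 [0.013 0.012 0.008]
100.0 [ 0.013  0.127 -0.027]
95.0 [ 0.013  0.244 -0.053]
90.0 [ 0.012  0.362 -0.068]
85.0 [ 0.012  0.482 -0.073]
80.0 [ 0.012  0.601 -0.067]
75.0 [ 0.012  0.72  -0.051]
70.0 [ 0.012  0.837 -0.025]
pos [ 0.4738 -0.2501  0.2337] toolz [ 0.003 -0.001 -1.   ] yang 82.06 F [-1.3 -3.4  6.4] grip 0.12 39.1 t 25.15
delta [0. 0. 0.] spin 0.001
```

Emit:
{"method": "carry_out", "body": {"deltas": [[0,0.06,-0.02,0,-1],[0,0.125,-0.037,0,-1],[0,0.245,-0.062,0,-1],[0,0.365,-0.077,0,-1],[0,0.485,-0.08,0,-1],[0,0.605,-0.074,0,-1],[0,0.725,-0.057,0,-1],[0,0.84,-0.03,0,-1],[0,0.84,-0.03,0,-1]]}}

```text
clock: 26.28
position: [0.4917, -0.1218, 0.2374]
ee_rot: [0.067, 0.998, 0.001, 0.001]
ft_force: [1.4, 3.1, 7.2]
grip_width: 0.12
grasp_force: 42.1
```

```bash
python3 arc.py .0068 70 65 60 55 50 45 40 35 33 31 30 29
```

```text
r err mm 1.2732970198316984 angle 68.92661071898091
70.0 [ 0.013 -0.027  0.001]
65.0 [0.013 0.087 0.038]
60.0 [0.012 0.197 0.084]
55.0 [0.012 0.303 0.14 ]
50.0 [0.011 0.403 0.205]
45.0 [0.011 0.498 0.279]
40.0 [0.011 0.585 0.36 ]
35.0 [0.011 0.666 0.449]
33.0 [0.011 0.696 0.486]
31.0 [0.011 0.724 0.524]
30.0 [0.011 0.738 0.544]
29.0 [0.011 0.751 0.564]
pos [ 0.4917 -0.1218  0.2374] toolz [ 0.002  0.002 -1.   ] yang 82.29 F [1.4 3.1 7.2] grip 0.12 42.1 t 26.275
delta [0. 0. 0.] spin 0.008
```

Emit:
{"method": "carry_out", "body": {"deltas": [[0,0.085,0.035,0,-1],[0,0.195,0.08,0,-1],[0,0.3,0.137,0,-1],[0,0.4,0.2,0,-1],[0,0.495,0.275,0,-1],[0,0.585,0.357,0,-1],[0,0.63,0.4,0,-1],[0,0.665,0.445,0,-1],[0,0.665,0.445,0,-1]]}}

```text
clock: 27.4
position: [0.5051, -0.0237, 0.1696]
ee_rot: [0.068, 0.998, 0.001, 0.001]
ft_force: [5.5, 5.3, 0.2]
grip_width: 0.119
grasp_force: 44.1
```

```bash
python3 arc.py .0068 35 34 33 32 31 30 29 28; python3 - <<'E'
from h import *
p=snap('scene'); s=p['img'][130:330,60:330]
cv2.imwrite('pics/c7.png',cv2.resize(cv2.cvtColor(s,cv2.COLOR_RGB2BGR),None,fx=2.9,fy=2.9))
E
```

```text
r err mm -1.1585888270792544 angle 35.004117946549094
35.0 [ 0.01   0.006 -0.005]
34.0 [0.01  0.021 0.014]
33.0 [0.01  0.036 0.033]
32.0 [0.01  0.05  0.052]
31.0 [0.01  0.065 0.071]
30.0 [0.01  0.078 0.09 ]
29.0 [0.01  0.092 0.11 ]
28.0 [0.01  0.105 0.13 ]
pos [ 0.5051 -0.0237  0.1696] toolz [ 0.002  0.001 -1.   ] yang 82.2 F [5.5 5.3 0.2] grip 0.119 44.1 t 27.4
delta [0. 0. 0.] spin 0.005
```

View pics/c7.png

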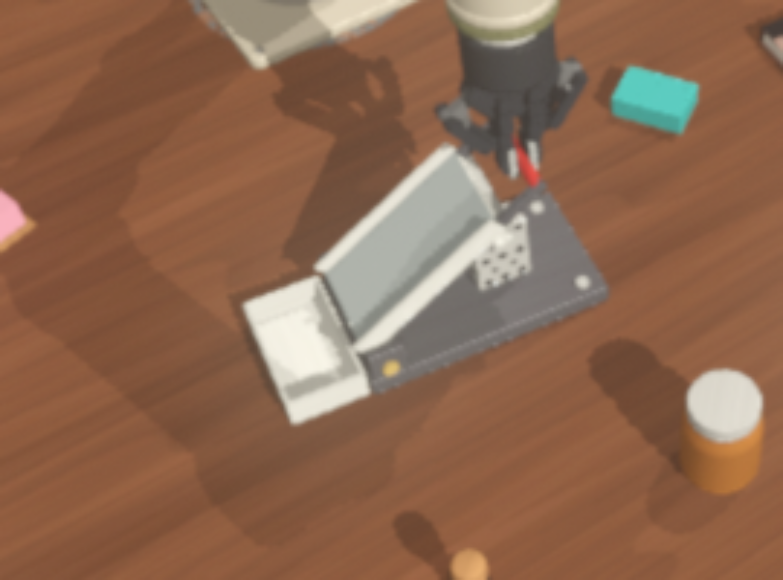

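The deck is at about 35 degrees, held by the bar at (527,165), and the block stands under it at (503,250). I'll lower the last 5 degrees slowly.

Emit:
{"method": "carry_out", "body": {"deltas": [[0,0.015,0.02,0,-1],[0,0.03,0.04,0,-1],[0,0.045,0.055,0,-1],[0,0.055,0.068,0,-1],[0,0.065,0.078,0,-1],[0,0.07,0.086,0,-1],[0,0.073,0.09,0,-1],[0,0.073,0.09,0,-1]]}}

```text
clock: 28.45
position: [0.5065, -0.0138, 0.1564]
ee_rot: [0.069, 0.998, 0.0, 0.001]
ft_force: [4.6, 2.1, -1.3]
grip_width: 0.123
grasp_force: 44.3
```

```bash
python3 arc.py .0068 30 29
```

```text
r err mm -1.2811349795897875 angle 30.363981158913283
30.0 [0.011 0.012 0.002]
29.0 [0.011 0.026 0.022]
pos [ 0.5065 -0.0138  0.1564] toolz [ 0.002  0.    -1.   ] yang 82.14 F [ 4.6  2.1 -1.3] grip 0.123 44.3 t 28.45
delta [0. 0. 0.] spin 0.003
```

Lowering a bit further until the force shows contact.

Emit:
{"method": "carry_out", "body": {"deltas": [[0,0.005,0.008,0,-1],[0,0.01,0.015,0,-1],[0,0.01,0.015,0,-1],[0,0.01,0.015,0,-1]]}}

```text
clock: 28.95
position: [0.5066, -0.0125, 0.1543]
ee_rot: [0.069, 0.998, 0.0, 0.001]
ft_force: [5.7, 2.8, 1.0]
grip_width: 0.123
grasp_force: 44.7
```

```bash
python3 arc.py .0068 30 29
```

```text
r err mm -1.388591064616751 angle 29.673453443013802
30.0 [ 0.01   0.003 -0.012]
29.0 [0.01  0.017 0.008]
pos [ 0.5066 -0.0125  0.1543] toolz [ 0.002  0.001 -1.   ] yang 82.12 F [5.7 2.8 1. ] grip 0.123 44.7 t 28.95
delta [0. 0. 0.] spin 0.003
```

Emit:
{"method": "carry_out", "body": {"deltas": [[0,0.004,0.006,0,-1],[0,0.008,0.012,0,-1],[0,0.008,0.012,0,-1],[0,0.008,0.012,0,-1]]}}

```text
clock: 29.45
position: [0.5067, -0.0123, 0.1539]
ee_rot: [0.069, 0.998, 0.0, 0.001]
ft_force: [-3.5, -0.9, 17.3]
grip_width: 0.12
grasp_force: 46.5
```

```bash
python3 arc.py .0068 30 29
```

```text
r err mm -1.4138436767574536 angle 29.549276486487727
30.0 [ 0.011  0.002 -0.014]
29.0 [0.011 0.015 0.006]
pos [ 0.5067 -0.0123  0.1539] toolz [ 0.002  0.    -1.   ] yang 82.07 F [-3.5 -0.9 17.3] grip 0.12 46.5 t 29.45
delta [0. 0. 0.] spin 0.001
```

Contact: the force is up to 17 N and the motion has stopped. I'll ease off 1 mm, release and retreat up.

Emit:
{"method": "carry_out", "body": {"deltas": [[0,0,-0.008,0,-1],[0,0,-0.008,0,-1],[0,0,-0.008,0,-0.3],[0,0,-0.008,0,-0.2],[0,0,-0.008,0,-0.2],[0,0,-0.008,0,-0.2],[0,0,-0.15,0,-0.2],[0,0,-0.4,0,-0.2],[0,0,-0.7,0,-0.2],[0,0,-0.7,0,-0.2]]}}

```text
clock: 30.7
position: [0.5076, -0.0119, 0.2606]
ee_rot: [0.069, 0.998, 0.001, 0.003]
ft_force: [0.6, 0.6, -1.3]
grip_width: 0.4
grasp_force: 0.0
```

```bash
python3 - <<'E'
from go import *
p=snap('scene'); X=cloud(p)
by=np.array([-d[1],d[0],0]); H=O-.095*d+np.array([0,0,.032]); L=np.stack([(X-H)@d,(X-H)@by,(X-H)[...,2]],-1)*1e3
m=(L[...,0]>20)&(L[...,0]<120)&(abs(L[...,1])<35)&(L[...,2]>15)&(L[...,2]<110)
q=L[m]; c=np.polyfit(q[:,0],q[:,2],1); print('deck deg',np.degrees(np.arctan(c[0])),m.sum())
print(manip.get_obs()['ft_force'])
s=p['img'][130:330,60:330]
cv2.imwrite('pics/c8.png',cv2.resize(cv2.cvtColor(s,cv2.COLOR_RGB2BGR),None,fx=2.9,fy=2.9))
E
```

```text
deck deg 26.782228064567285 977
[-0.39577377 -0.11342126 -0.89658986]
```

View pics/c8.png

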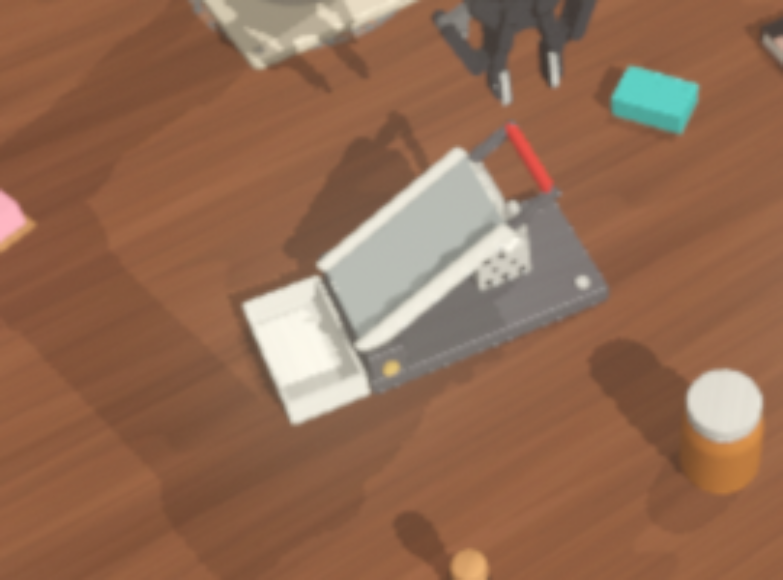

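The crop shows the deck resting on the upright block at (503,255), with the gripper clear of the bar. A clipped depth fit may have biased the 26.8 degree reading, so I'll do one cleaner check before handing in.

```bash
python3 - <<'E'
from go import *
by=np.array([-d[1],d[0],0]); H=O-.095*d+np.array([0,0,.032])
for n in ('scene','top'):
    p=snap(n); X=cloud(p); L=np.stack([(X-H)@d,(X-H)@by,(X-H)[...,2]],-1)*1e3
    m=(L[...,0]>20)&(L[...,0]<105)&(abs(L[...,1])<30)&(abs(L[...,2]-(L[...,0]*.577+25))<15)
    q=L[m]
    for _ in range(5):
        c=np.linalg.lstsq(np.c_[q[:,:2],np.ones(len(q))],q[:,2],rcond=None)[0]
        r=q[:,2]-np.c_[q[:,:2],np.ones(len(q))]@c; q=q[abs(r)<max(2*r.std(),2)]
    print(n,'deg',np.degrees(np.arctan(c[0])),c,len(q))
    b=boxes_of('bar',p)
    im=p['img'].astype(int); red=(im[...,0]>120)&(im[...,1]<60)&(im[...,2]<60)&(abs(L[...,1])<45)&(abs(L[...,0]-169)<30)
    t=np.nanmedian(L[red],0); print('bar',t,'expected 169,117(+~5)',red.sum())
E
```

```text
scene deg 29.796731052510474 [ 5.72629635e-01 -4.08749836e-03  2.88335582e+01] 619
bar [nan nan nan] expected 169,117(+~5) 0
top deg 0.0 [0. 0. 0.] 0
bar [nan nan nan] expected 169,117(+~5) 0
  return np.nanmean(a, axis, out=out, keepdims=keepdims)
  ret = _var(a, axis=axis, dtype=dtype, out=out, ddof=ddof,
  arrmean = um.true_divide(arrmean, div, out=arrmean,
  ret = ret.dtype.type(ret / rcount)
```

The deck measures 29.8 degrees, so I'm handing in.

```bash
python3 -c "
from workcell import ticket; print(ticket.hand_in())"
```

```text
the job is handed in; nothing more can be done
None
```

The job is handed in: the deck rests on the upright setting block at about 29.8° by the last depth measurement, the gripper is clear of the bar, and the arm never worked near the ledger, bowl, jar or stamp; no verdict was shown.

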